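# Hang the parts bin on the louvred rack and lock it

### The job

Hang the loose parts bin on the top louvre of the rack: lift its rear lip over the louvre and let it down so the lip is fully caught behind it. Then slide the hanging bin along the louvre until you feel it butt firmly but gently against the steel end stop, let go, and swing the turn-catch fully round over the bin's rear edge to lock it in. Do not force the bin, rack or stop, and leave the tin of nails alone.

Things in the scene. Friction and masses are not known exactly. Their poses are not given: they have to be found in the camera images.
- bin: (Sizes and offsets here and below in mm.) The loose parts bin: dark grey plastic, 90 deep (x), 62 wide (y), 78 high, walls 3, filled with screws, 0.17 to 0.35 kg. Origin: centre of underside; x to its back, z up. Sides y = +-31, back wall face x = +45. Sides are full height from x = -5 backwards and slope to 42 at the front. Starts upright on the bench, back roughly towards the rack.
- bin_grip (a point): Point at (8, 0, 78) in the bin's frame, midway between the side rims: grip here from above across the two sides (62 wide), tips about 35 below the rim.
- bin_lip (a point): Middle of the lower edge of the hook on the bin's back, at (55, 0, 46) in the bin's frame. The hook is a flange (underside z = 60, top z = 64) reaching back to x = 57, turned down into a lip 4 thick (x 53 to 57), 54 wide; the slot between lip and back wall is 8.
- rack: Grey steel louvred panel on feet, 360 wide (y), 188 high (mm). Origin: on the bench below the middle of the panel's front face (plane x = 0); x points away from the robot, y along the louvres, z up. Three louvres with upper edges at z = 170, 118, 66. Three fixed bins hang at y < -20 (low) and y < -95 (top louvre). The panel is bare above the top louvre (z 170 to 188).
- louvre_top (a point): Middle of the top louvre's upper edge, (-8, 0, 170) in the rack's frame. The louvre is a tongue 3.5 thick, 17 high, in front of the panel, open at the top: pocket behind it 7.5 wide at the mouth, 5 at the root; tongue's front x = -11. Seated bin: flange on this edge, bin origin x = -57, z = 110, lip edge z = 156, leaning forward up to 0.1 rad on the louvre below.
- stop_zone (a point): Fixed point of the rack, (-20, 122, 170) in its frame: middle of the stretch where the steel end stop may be. The stop is clamped over the panel with its face up to 15 either side of this point along y; its exact place is not measured, feel for it. Its upright plate (stop_plate, 5 thick, z 152 to 192) stands 26 in front of the panel; the face for the bin's left side looks to -y. It slips at 40 N.
- catch (a joint): Flat steel turn-catch on the panel's top, upright pivot at (12, 98) in the rack's frame: 0 = parked, pointing to +y (left); 1.57 = closed, pointing to -x (forward) over the bin's rear edge. Starts at 0 to 0.3, stays where left, needs about 1.5 N at the knob. Bar 42 long, 12 wide, z 192 to 197, 4 above a seated bin's rim: a bin not fully down blocks it.
- catch_knob (a point): Centre of the top of the catch's upright round knob, 10 diameter, 22 high (z 197 to 219), 32 from the pivot.
- nail_tin: Open round tin of nails standing on the bench in front of the rack, 77 diameter, 50 high, origin at the centre of its underside; to be left alone.
There are look-alikes about, which are no part of the job. What is shaped like the bin but purple or red is not meant.

How it is judged:
On the way, in this order (a step that is already met when the one before it is completed fails the run):
1. the bin hangs with its lip caught behind the top louvre (z of bin_lip in the frame of rack between 0.152 and 0.159 m and x of bin_lip in the frame of rack between -0.008 and 0.001 m), for 0.2 s.
2. still caught, the bin is slid up to the end stop and bears on it with more than 2 N (z of bin_lip in the frame of rack below 0.159 m and contact force between bin and stop_plate above 2 N), for 0.3 s.
3. the turn-catch is swung over the bin (value of joint catch above 1.4 rad), for 0.1 s.
At the end, for the whole second after the job is handed in: The bin's lip is down behind the top louvre (lip edge within 3 mm of home height), its side is within 3 mm of the end stop, it tilts less than 0.15 rad and is still, and the turn-catch is swung to more than 1.4 rad, over the bin's rear edge (all of step 1 and y of stop_plate in the frame of bin_lip between 0.031 and 0.0365 m and angle between bin's own z axis and vertical below 0.15 rad and value of joint catch above 1.4 rad and linear speed of bin below 0.02 m/s); the robot touches nothing.
It fails at once if the gripped bin is pressed on the rack with more than 30 N (contact force between bin and rack above 30 N and contact force between the fingers and bin above 10 N).
It fails at once if the bin is rammed against the end stop with more than 15 N (contact force between bin and stop_plate above 15 N).
It fails at once if the end stop is shoved along the rack by more than 3 mm (distance of stop_plate from where it was at the start of the episode above 0.003 m).
It fails at once if the tin of nails is pushed more than 20 mm or tipped (distance of nail_tin from where it was at the start of the episode above 0.02 m or angle between nail_tin's own z axis and vertical above 0.3 rad).
It also fails if it takes over 69 s, if anything falls off the work surface, if the arm or the gripper's body presses on something with over 40 N, if the wrist force passes 120 N, or if a joint passes its speed limit or range.

### The arm

A 7-joint arm with a two-finger parallel gripper is mounted at the origin on a cart in front of the work surface, level with it; the furniture and walls round the work are solid. World frame = base frame: x ahead of the robot, y to its left, z up, the work surface at z = 0. Lengths are in m, angles in rad, forces in N, time in s.
With the tool pointing down it reaches from about 0.375 to 0.925 m from the base axis. Payload 3.1 kg.
Tool frame: the origin (TCP) lies between the finger pads; the fingertips stand 8 mm ahead of it and the grasp point (between the pads) lies 11 mm behind it (ctrl.tips_ahead is the distance from the TCP to the fingertips, in m); z points along the fingers, y is the line along which they close (so a half turn about z gives the same grasp; the last joint's range is limited). The gripper opens to 85 mm and grips with 20 to 120 N. Pads are 22 mm wide; open, the fingers measure 114 mm over their backs; the gripper's body (76 mm by 85 mm) begins 54 mm behind the grasp point. The pads swing forward as they close: fully open they stand 13 mm farther back than shut.
Start: joints at [-1.232, 0.383, 0.044, 1.598, -0.018, 1.161, -0.05], TCP at [0.275, 0.589, 0.239] pointing down, gripper open.
Joint ranges: [-2.61, 2.61], [-0.41, 2.15], [-1.48, 1.57], [0, 2.5], [-1.57, 4.71], [0.05, 1.97], [-2.85, 2.85]. Speed limits (rad/s): [2.79, 2.79, 3.14, 3.14, 3.14, 3.14, 3.14].

### API

Orientations are given as a unit quaternion [w, x, y, z].
In Python, from plant import ctrl, optics, ticket gives the robot as it stands.
- The arm moves only by the shell command python3 -m handwheel 'ROWS' [OPENING] [FORCE]. ROWS is JSON, a list of rows, each a list of 6 numbers: the shift along the tool's x, y, z in mm, then the turn, a rotation vector about the tool's x, y, z in rad. In form: [[dx, dy, dz, ax, ay, az], ...]. A call has 1 to 20 rows; each row shifts and turns the commanded pose from where the row before left it, along the tool's axes as they then stand; what a row does not reach is not made up. A row lasts 1/12 s, in which the tool goes at most 41.7 mm and 7.16 degrees, less where a joint would pass 70% of its speed; a pose out of reach is approached as far as the arm can. A call with a gripper value outside its range is refused whole. OPENING is the closure, from -1 (fully open) to 1 (shut), set as the call begins (- or left out, the last holds). The fingers move at their own pace and stop on an object; FORCE is the grip in N (left out, the last holds). Time passes only in rows, so rows that do not move let the fingers close. It gives the time, the measured TCP pose, the force, the opening and the grip force at its end, in the units of the state.
- ctrl.get_obs(): the state, without advancing time (a new reading comes with each control period).
- optics.read_camera(name): name is "scene" or "top" or "wrist"; returns (picture, depth): 384x512x3 uint8, red, green, blue; 384x512 float32, m along the optical axis (not along the pixel's ray), 0 where there is no reading.
- optics.camera_model(name): a dict with "camera_matrix" (3x3 intrinsics, pixels), "dist_coeffs" ([k1, k2, p1, p2, k3] as OpenCV has them; the pictures are not rectified), "xyz" and "orientation" of the camera in the world; the wrist camera has in their place "mount" (4x4, takes a point from camera to tool coordinates, whose origin is the TCP and whose axes are the flange's). Camera axes: x right, y up, looking along -z (the intrinsics and any distortion apply to the point x, -y, -z); pixel columns grow to the right and rows downward; lengths in m; the calibration is good to about 2 mm. A picture is of the moment at which its call begins: read the wrist's pose just before it. camera_model takes no time and is no camera call.
- ticket.job_done(): hands the job in; it is judged then, once.
The state is a dict: "time": time; "qpos": joint angles; "joint_velocities": joint speeds; "effort": joint torques, N m; "tool_pos": TCP position; "eef_rot": TCP orientation; "ft_force": force on the tool from outside, world axes, zero at the start; "ft_torque": the same for the moment, N m; "gripper_width": finger opening in m; "gripper_force": force on a finger pad.
Only numpy, scipy, OpenCV 4.12 (cv2) and the standard library are available. Lean on these libraries where they do the work, as an engineer would, in place of code of your own. Each camera call takes 0.05 s, during which the arm holds its last target. There are 200 camera calls.

## Working session

There is one attempt and no reset: what is moved stays moved. The work goes in short steps, Python scripts to look and compute and a shell command to move; the robot and the scene stay as the last step left them, time stands still between calls to the robot, and variables do not carry over. Pictures are saved under pics/ and viewed, at most 10 in all, crops included, and the job is handed in when it is done.

```bash
ls; mkdir -p pics; cat > h.py <<'E'
import numpy as np, cv2, json
from scipy.spatial.transform import Rotation as R
from plant import ctrl, optics, ticket
def rot(q): return R.from_quat([q[1],q[2],q[3],q[0]])
def cam(name):
    o=ctrl.get_obs(); img,d=optics.read_camera(name); m=optics.camera_model(name)
    if 'mount' in m:
        M=np.array(m['mount']); Rt=rot(o['eef_rot']).as_matrix()
        Rc=Rt@M[:3,:3]; t=Rt@M[:3,3]+np.array(o['tool_pos'])
    else: Rc=rot(m['orientation']).as_matrix(); t=np.array(m['xyz'])
    return img,d,np.array(m['camera_matrix']),np.array(m['dist_coeffs']),Rc,t
def rays(uv,K,D,Rc):
    p=cv2.undistortPoints(np.array(uv,float).reshape(-1,1,2),K,D).reshape(-1,2)
    return np.c_[p[:,0],-p[:,1],-np.ones(len(p))]@Rc.T
def plane(uv,c,z):
    r=rays(uv,*c[2:5]); return c[5]+r*((z-c[5][2])/r[:,2])[:,None]
def depthpts(c,step=1):
    h,w=c[1].shape; v,u=np.mgrid[0:h:step,0:w:step]; 
    r=rays(np.c_[u.ravel(),v.ravel()],*c[2:5]); d=c[1][::step,::step].ravel()
    P=(c[5]+r*d[:,None]); P[d==0]=np.nan
    return P.reshape(v.shape+(3,))
E
python3 - <<'E'
from h import *
print(ctrl.get_obs())
for n in ['scene','top']:
    c=cam(n); cv2.imwrite(f'pics/{n}0.png',c[0][:,:,::-1]); print(n,c[5],c[4].round(2).tolist(),c[3]); np.savez(f'{n}.npz',*c)
E
```

```text
pics
{'time': 0.0, 'qpos': array([-1.23178016,  0.38384844,  0.04384751,  1.59958828, -0.01789907,
        1.16118721, -0.04988682]), 'joint_velocities': array([ 0.00161604, -0.00079204,  0.00156151,  0.00103495, -0.00073806,
       -0.0016263 , -0.00052468]), 'effort': array([-2.46375004e-05, -4.33459604e+01,  1.02458563e+00, -2.49515265e+01,
        1.05904587e-02,  1.11233653e-02, -1.02691104e-05]), 'tool_pos': array([0.27460811, 0.58812318, 0.23787203]), 'eef_rot': array([-2.13032646e-04,  2.16636313e-01,  9.76251488e-01, -1.30198675e-03]), 'ft_force': array([ 0.10711806, -0.714697  ,  0.14036608]), 'ft_torque': array([ 0.01006107, -0.01427464, -0.01758485]), 'gripper_force': 0.0, 'gripper_width': 0.0854295881456058}
scene [ 0.03543289 -0.64446152  1.16718049] [[0.89, 0.3, -0.34], [-0.45, 0.61, -0.65], [0.01, 0.74, 0.68]] [-0.17139618  0.          0.          0.          0.        ]
top [0.38623271 0.31458525 1.5843293 ] [[0.02, 1.0, -0.09], [-1.0, 0.02, 0.01], [0.01, 0.09, 1.0]] [0.04375265 0.         0.         0.         0.        ]
```

View pics/scene0.png

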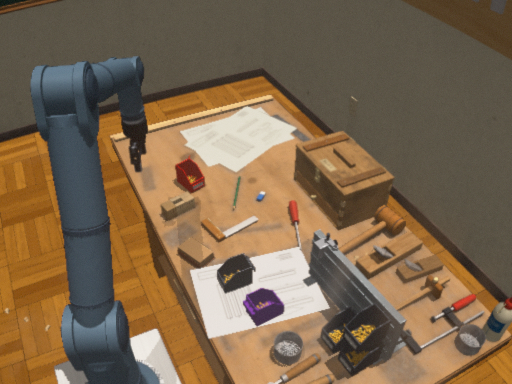

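View pics/top0.png

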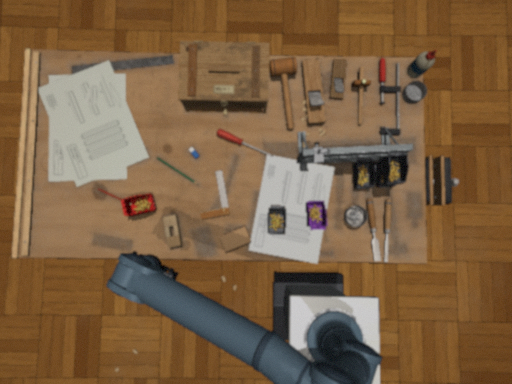

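The scene picture shows the dark grey bin at (237,272), beside the purple look-alike at (265,305), with the rack at (355,300). In the top picture the bin is at (277,220), the rack at (300–412,150), the stop and catch near (304,152), and the tin at (354,215).

```bash
python3 - <<'E'
from h import *
z=np.load('top.npz'); c=[z[k] for k in z.files]; P=depthpts(c)
for n,(u,v) in dict(bin=(277,220),purple=(316,214),tin=(354,215),bench=(230,170)).items(): print(n,P[v-1:v+2,u-1:u+2].reshape(-1,3).mean(0).round(3))
# rack: points z>0.16
reg=P[125:190,290:420].reshape(-1,3); s=reg[(reg[:,2]>.165)&(reg[:,2]<.3)]
print(len(s),s.min(0),s.max(0)); r=cv2.minAreaRect((s[:,:2]*1000).astype(np.float32)); print(r)
b=P[200:240,260:295].reshape(-1,3); b=b[b[:,2]>.03]; print(cv2.minAreaRect((b[:,:2]*1000).astype(np.float32)), b[:,2].max())
zz=np.load('scene.npz'); im=zz['arr_0']
a=cv2.resize(c[0][110:250,250:425],None,fx=4,fy=4,interpolation=cv2.INTER_CUBIC); cv2.imwrite('pics/topcrop.png',a[:,:,::-1])
h=(np.clip(P[110:250,250:425,2],0,.25)*1000).astype(int)
print(h[25:60:1,45:70:1])
E
```

```text
bin [0.42  0.209 0.017]
purple [0.445 0.067 0.01 ]
tin [nan nan nan]
bench [nan nan nan]
1187 [ 0.56087373 -0.21960655  0.16503849] [0.67802287 0.14118986 0.2221585 ]
((619.419921875, -39.14765930175781), (360.76483154296875, 116.69840240478516), 89.89220428466797)
((421.0666198730469, 215.675048828125), (102.72966766357422, 62.61735534667969), 1.0003000497817993) 0.08913149617173
[[                   0                    0                    0
                     6                    9                    6
                    32                   34                    0
                     1                    5                    3
                     0                    1                    0
                     0                    3                    9
                     0                    0                    0
                     0                    0                    0
                     2]
 [                   0                    5                    4
                     0                    0                    8
                    28                   4
[... 17685 characters left out ...]
    5
                     0                    0                    4
                     0]
 [                   2                    3                    0
                     0                    0                    4
                     4                    7                    1
                     3                    4                    4
                     6                    1                    0
                     1                    2                    0
                     6                    1                    7
                     0                    4                    4
                     2]]<stdin>:10: RuntimeWarning: invalid value encountered in cast
```

View pics/topcrop.png

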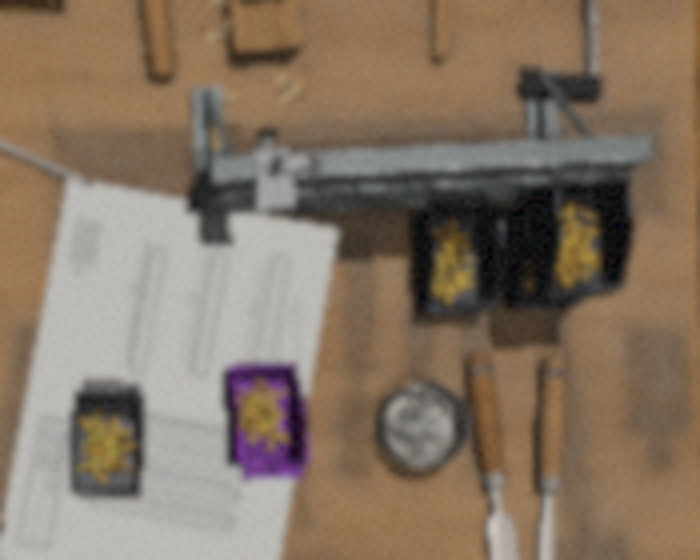

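The crop shows the bin at (107,440), the rack's top strip along (210–650,165), and the stop and catch near (275,180). I'll take finer measurements with the wrist camera.

```bash
cat >> h.py <<'E'
def goto(xyz,yaw=None):
    "tool-frame shift (mm) from present pose; and turn to bring tool x to heading yaw"
    o=ctrl.get_obs(); Rt=rot(o['eef_rot']); d=Rt.inv().apply(np.array(xyz)-o['tool_pos'])*1000
    out=[d.round(1)]
    if yaw is not None:
        T=R.from_matrix(np.array([[np.cos(yaw),np.sin(yaw),0],[np.sin(yaw),-np.cos(yaw),0],[0,0,-1]]).astype(float))
        out.append((Rt.inv()*T).as_rotvec().round(4)); out.append((T.inv().apply(np.array(xyz)-o['tool_pos'])*1000).round(1))
    return out
def st():
    o=ctrl.get_obs(); print(o['time'].round(2) if hasattr(o['time'],'round') else o['time'],np.round(o['tool_pos'],4),np.round(o['ft_force'],2),round(o['gripper_width'],4),round(o['gripper_force'],1), 'toolx',rot(o['eef_rot']).as_matrix()[:,0].round(4),'toolz',rot(o['eef_rot']).as_matrix()[:,2].round(4))
E
python3 - <<'E'
from h import *
print(optics.camera_model('wrist'))
print(goto([.42,.21,.30],np.pi))
E
```

```text
{'camera_matrix': array([[288.12640063,   0.        , 253.87850478],
       [  0.        , 288.12640063, 194.98290151],
       [  0.        ,   0.        ,   1.        ]]), 'dist_coeffs': array([-0.0218569,  0.       ,  0.       ,  0.       ,  0.       ]), 'mount': array([[-1.26320988e-03,  9.48701572e-01,  3.16170416e-01,
         8.12427273e-02],
       [ 9.99998944e-01,  1.42559010e-03, -2.82287721e-04,
         4.48576762e-04],
       [-7.18536220e-04,  3.16169726e-01, -9.48702371e-01,
        -1.34151969e-01],
       [ 0.00000000e+00,  0.00000000e+00,  0.00000000e+00,
         1.00000000e+00]])}
[array([-291.7, -281.4,  -61.3]), array([-2.400e-03, -4.000e-04, -4.367e-01]), array([-145.4, -378.2,  -62. ])]
```

```bash
python3 -m handwheel '[[0,0,0,0,0,-0.109],[0,0,0,0,0,-0.109],[0,0,0,0,0,-0.109],[0,0,0,0,0,-0.11],[-12,-31.5,-5,0,0,0],[-12,-31.5,-5,0,0,0],[-12,-31.5,-5,0,0,0],[-12,-31.5,-5,0,0,0],[-12,-31.5,-5,0,0,0],[-12,-31.5,-5,0,0,0],[-12,-31.5,-5,0,0,0],[-12,-31.5,-5,0,0,0],[-12,-31.5,-5,0,0,0],[-12,-31.5,-5,0,0,0],[-12,-31.5,-5,0,0,0],[-12,-31.5,-5,0,0,0],[0,0,0,0,0,0]]' -1
python3 - <<'E'
from h import *
st(); c=cam('wrist'); np.savez('w1.npz',*c); cv2.imwrite('pics/w1.png',c[0][:,:,::-1])
E
```

```text
time: 1.52
tool_pos: [0.4224, 0.2029, 0.3001]
eef_rot: [0.001, 0.006, 1.0, -0.001]
ft_force: [-0.2, 0.2, -0.7]
gripper_width: 0.0853
gripper_force: 0.0
1.5167 [0.4224 0.2029 0.3001] [-0.19  0.22 -0.67] 0.0853 0.0 toolx [-0.9999  0.0122 -0.0022] toolz [ 0.0022 -0.0023 -1.    ]
```

View pics/w1.png

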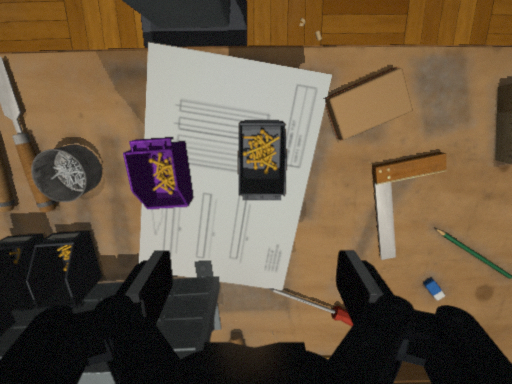

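The wrist view shows the grey bin at (262,158) with its hook towards the bottom (about y=197). The purple bin is at (160,172), the tin at (68,168), and the rack's end is hidden near (205,270).

```bash
python3 - <<'E'
from h import *
z=np.load('w1.npz'); c=[z[k] for k in z.files]; P=depthpts(c)
b=P[105:215,225:300]; m=(b[:,:,2]>.066)&(b[:,:,2]<.09)
s=b[m]; print(len(s),np.median(s[:,2]),s.min(0),s.max(0)); print(cv2.minAreaRect((s[:,:2]*1000).astype(np.float32)))
# side rims: histogram of y for points
# per x slice, left/right extents
for x0 in np.arange(.36,.50,.01):
    q=s[(s[:,0]>x0)&(s[:,0]<x0+.01)]
    if len(q)>3: print(round(x0,3),len(q),q[:,1].min().round(4),q[:,1].max().round(4),q[:,2].max().round(4))
hook=b[(b[:,:,2]>.054)&(b[:,:,2]<.067)]; hh=hook[hook[:,0]>.455]; print('hook',len(hh),hh.min(0),hh.max(0))
print('bench',np.nanmedian(P[90:95,300:320,2]))
t=P[130:215,25:110]; t=t[(t[:,:,2]>.042)&(t[:,:,2]<.06)]; print('tin',cv2.minEnclosingCircle((t[:,:2]*1000).astype(np.float32)))
E
python3 - <<'E'
from h import *
print(goto([.62,.07,.38],np.pi))
E
```

```text
476 0.07695038114505595 [0.39591021 0.18130857 0.06609083] [0.46683337 0.24386423 0.08071672]
((431.4701843261719, 212.3279266357422), (62.07759094238281, 69.94908905029297), 88.86656951904297)
0.39 8 0.1831 0.2429 0.0693
0.4 49 0.1818 0.2439 0.0768
0.41 50 0.1817 0.2433 0.0798
0.42 50 0.1814 0.2435 0.0798
0.43 40 0.1813 0.2424 0.0807
0.44 37 0.1821 0.2427 0.0797
0.45 213 0.1817 0.2429 0.0798
0.46 29 0.183 0.2417 0.0782
hook 299 [0.45737109 0.18474364 0.05441112] [0.47195381 0.23965236 0.0667354 ]
bench 0.003357338785823616
tin ((439.2566223144531, -70.94581604003906), 39.06978988647461)
[array([-200.4, -134.9,  -80.2]), array([-0.0001,  0.0008, -0.0087]), array([-199.2, -136.6,  -80.4])]
```

```bash
python3 -m handwheel '[[-28.5,-19.5,-11.5,0,0,-0.001],[-28.5,-19.5,-11.5,0,0,-0.001],[-28.5,-19.5,-11.5,0,0,-0.001],[-28.5,-19.5,-11.5,0,0,-0.001],[-28.5,-19.5,-11.5,0,0,-0.001],[-28.5,-19.5,-11.5,0,0,-0.001],[-28.5,-19.5,-11.5,0,0,-0.001],[0,0,0,0,0,0],[0,0,0,0,0,0]]' -1
python3 - <<'E'
from h import *
st(); c=cam('wrist'); np.savez('w2.npz',*c); cv2.imwrite('pics/w2.png',c[0][:,:,::-1])
E
```

```text
time: 2.32
tool_pos: [0.6202, 0.0744, 0.3791]
eef_rot: [-0.0, -0.002, 1.0, -0.001]
ft_force: [-0.8, 1.2, -0.4]
gripper_width: 0.0853
gripper_force: 0.0
2.3167 [0.6202 0.0744 0.3791] [-0.81  1.21 -0.36] 0.0853 0.0 toolx [-1.0e+00 -4.7e-03  3.0e-04] toolz [-3.0e-04 -1.1e-03 -1.0e+00]
```

View pics/w2.png

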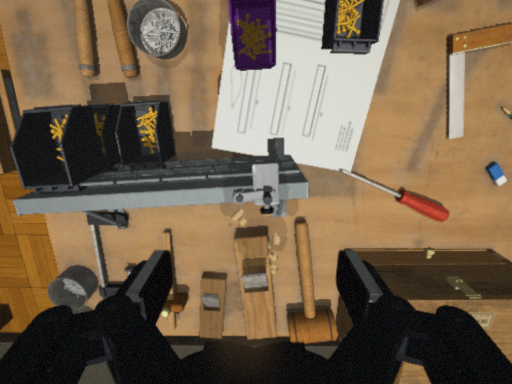

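The rack's top strip runs from (20,205) to (307,190), with the stop and catch at (240–275,165–215) and the tin at (158,30). Next is a zoom on the stop and catch, plus depth measurements.

```bash
python3 - <<'E'
from h import *
z=np.load('w2.npz'); c=[z[k] for k in z.files]; P=depthpts(c)
a=cv2.resize(c[0][130:225,190:320],None,fx=6,fy=6,interpolation=cv2.INTER_CUBIC); cv2.imwrite('pics/w2c.png',a[:,:,::-1])
s=P[150:225,10:320].reshape(-1,3); s=s[(s[:,2]>.180)&(s[:,2]<.23)]
print(len(s),s.min(0),s.max(0)); 
# panel top strip 
q=s[(s[:,2]<.196)]
for y in np.arange(-.23,.16,.02):
    e=q[(q[:,1]>y)&(q[:,1]<y+.004)]
    if len(e): print(round(y,2),len(e),np.percentile(e[:,0],[2,98]).round(4),np.median(e[:,2]).round(3))
k=s[s[:,2]>.208]; print('knob',len(k),k.mean(0),k.min(0),k.max(0))
E
```

```text
6495 [ 0.59378963 -0.22014784  0.1800022 ] [0.67583192 0.13834831 0.21965316]
-0.21 55 [0.6533 0.6721] 0.187
-0.19 76 [0.6375 0.6705] 0.187
-0.17 78 [0.6361 0.6695] 0.187
-0.15 77 [0.6347 0.6678] 0.187
-0.13 57 [0.6478 0.6676] 0.187
-0.11 54 [0.6467 0.6665] 0.187
-0.09 53 [0.6458 0.665 ] 0.187
-0.07 59 [0.644  0.6639] 0.187
-0.05 58 [0.6427 0.6623] 0.187
-0.03 57 [0.6414 0.6611] 0.187
-0.01 61 [0.6399 0.6595] 0.188
0.01 60 [0.6387 0.6581] 0.187
0.03 54 [0.6373 0.6572] 0.187
0.05 42 [0.6362 0.6526] 0.19
0.07 84 [0.6088 0.6513] 0.191
0.09 84 [0.6079 0.6371] 0.191
0.11 63 [0.6321 0.6513] 0.187
0.13 57 [0.6309 0.6499] 0.187
knob 81 [0.64168156 0.08887369 0.21662552] [0.63797498 0.0846298  0.20845512] [0.64659327 0.09384839 0.21965316]
```

View pics/w2c.png

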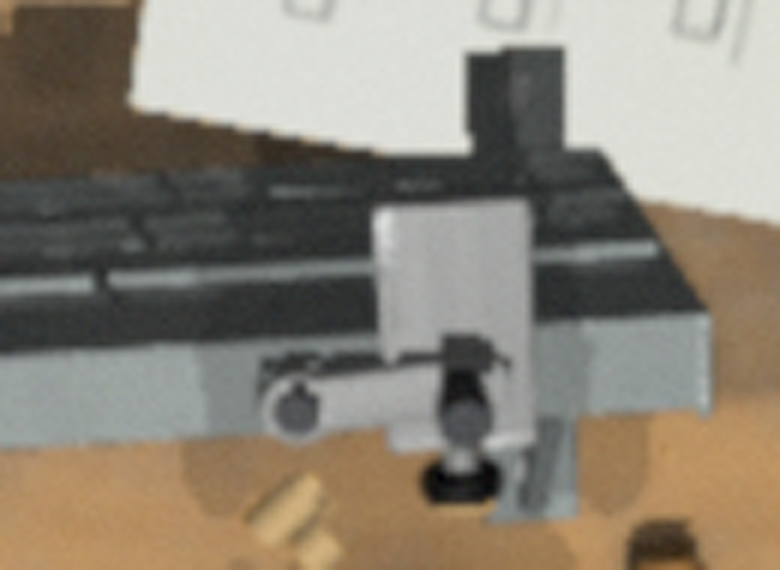

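The zoom shows the stop's face edge at crop x≈375 (u≈252), the pivot at (295,410) and the knob top at (465,415). I'll fit the rack frame and the stop position from these.

```bash
python3 - <<'E'
from h import *
z=np.load('w2.npz'); c=[z[k] for k in z.files]; P=depthpts(c)
s=P[140:225,10:320].reshape(-1,3)
psi=.0664; p0=np.array([.6418,-.0415]); A=np.array([[np.cos(psi),-np.sin(psi)],[np.sin(psi),np.cos(psi)]])
L=np.c_[(s[:,:2]-p0)@A,s[:,2]]*1000
f=L[(L[:,2]>183)&(L[:,2]<190)&(abs(L[:,1])<75)]; e=[np.percentile(f[abs(f[:,1]-y)<4][:,0],1) for y in range(-70,71,20)]; print('front',np.round(e,1))
g=L[(L[:,2]>180)&(L[:,2]<190)&(L[:,0]>2)&(L[:,0]<18)]; print('ends',g[:,1].min(),g[:,1].max())
g=L[(L[:,2]>183)&(L[:,0]<-4)&(L[:,1]>60)]; print('stop',len(g),np.percentile(g,[0,2,50,98,100],axis=0).round(1))
k=L[L[:,2]>213]; print('knob',k.mean(0))
g=L[(L[:,2]>160)&(L[:,2]<176)&(abs(L[:,1]-40)<30)&(L[:,0]<-3)&(L[:,0]>-30)]; print('tongue',len(g),np.percentile(g,[2,50,98],axis=0).round(1))
b=np.array([.416,.2124]); print(goto([.424,.2124,.15],np.pi), ctrl.tips_ahead)
E
```

```text
front [0.3 0.3 0.3 0.4 0.5 0.4 0.4 0.5]
ends -179.52166470249495 178.97924695362474
stop 486 [[-25.8 114.8 183.1]
 [-25.3 115.6 189.2]
 [-15.4 129.6 191.3]
 [ -4.4 144.  192.9]
 [ -4.  144.5 193.5]]
knob [  8.98108341 130.09980321 217.86056685]
tongue 152 [[-10.2  10.4 160.8]
 [ -8.3  36.9 169.1]
 [ -6.   69.  171. ]]
[array([193.5, 137.7, 229. ]), array([ 0.0002, -0.0019,  0.0075]), array([194.9, 136.2, 228.6])] 0.008
```

```bash
python3 -m handwheel '[[27.8,19.4,18,0,0,0.001],[27.8,19.4,18,0,0,0.001],[27.8,19.4,18,0,0,0.001],[27.8,19.4,18,0,0,0.001],[27.8,19.4,18,0,0,0.001],[27.8,19.4,18,0,0,0.001],[27.8,19.4,18,0,0,0.001],[0,0,25,0,0,0],[0,0,30,0,0,0],[0,0,30,0,0,0],[0,0,0,0,0,0],[0,0,0,0,0,0],[0,0,0,0,0,0]]' -1
python3 - <<'E'
from h import *
st(); print(goto([.424,.2124,.051],np.pi))
c=cam('wrist'); P=depthpts(c); s=P.reshape(-1,3); s=s[(s[:,0]>.35)&(s[:,0]<.5)&(s[:,1]>.16)&(s[:,1]<.27)]
r=s[(s[:,2]>.07)&(s[:,2]<.086)]
for x in np.arange(.39,.48,.01):
    q=r[abs(r[:,0]-x)<.004]
    if len(q)>5: print(x.round(2),len(q),np.percentile(q[:,1],[1,99]).round(4))
print('back rim x', np.percentile(r[abs(r[:,1]-.2124)<.02][:,0],[1,50,99]))
h=s[(s[:,2]>.056)&(s[:,2]<.068)&(abs(s[:,1]-.2124)<.03)&(s[:,0]>.45)]; print('hook',len(h),np.percentile(h,[1,99],axis=0) if len(h) else '')
E
```

```text
time: 3.45
tool_pos: [0.4237, 0.2113, 0.1699]
eef_rot: [0.0, -0.001, 1.0, 0.001]
ft_force: [0.8, -0.5, 0.4]
gripper_width: 0.085
gripper_force: 0.0
3.45 [0.4237 0.2113 0.1699] [ 0.79 -0.5   0.4 ] 0.085 0.0 toolx [-1.e+00 -2.e-03 -8.e-04] toolz [ 8.e-04  1.e-03 -1.e+00]
[array([ -0.2,   1. , 118.9]), array([0.001 , 0.0008, 0.002 ]), array([ -0.3,   1.1, 118.9])]
0.4 26 [0.1821 0.2436]
0.41 89 [0.1823 0.2434]
0.42 91 [0.182  0.2436]
0.43 90 [0.1816 0.2431]
0.44 80 [0.1811 0.2434]
0.45 79 [0.1818 0.243 ]
0.46 461 [0.1823 0.2423]
back rim x [0.45755173 0.45869514 0.46578962]
hook 596 [[0.45166135 0.18396249 0.0561176 ]
 [0.4725853  0.24004366 0.06774697]]
```

```bash
python3 -m handwheel '[[0,0.3,20,0,0,0],[0,0.3,25,0,0,0],[0,0.3,25,0,0,0],[0,0.3,25,0,0,0],[0,0,15,0,0,0],[0,0,9,0,0,0],[0,0,0,0,0,0],[0,0,0,0,0,0]]' -1
python3 -m handwheel '[[0,0,0,0,0,0],[0,0,0,0,0,0],[0,0,0,0,0,0],[0,0,0,0,0,0],[0,0,0,0,0,0],[0,0,0,0,0,0]]' 1 40
```

```text
time: 4.17
tool_pos: [0.425, 0.2121, 0.0509]
eef_rot: [0.001, -0.0, 1.0, 0.001]
ft_force: [0.1, -0.5, 0.6]
gripper_width: 0.0852
gripper_force: 0.0
time: 4.67
tool_pos: [0.4253, 0.2125, 0.0515]
eef_rot: [0.001, -0.0, 1.0, 0.001]
ft_force: [-1.5, 0.2, 6.6]
gripper_width: 0.0614
gripper_force: 43.8
```

```bash
python3 -m handwheel '[[0,0,-10,0,0,0],[0,0,-20,0,0,0],[0,0,-26,0,0,0],[0,0,-26,0,0,-0.016],[0,0,-26,0,0,-0.017],[0,0,-22,0,0,-0.017],[0,0,-10,0,0,-0.017],[0,0,0,0,0,0],[0,0,0,0,0,0]]'
python3 - <<'E'
from h import *
st(); print(goto([.5730,-.0010,.1855],np.pi+.0664))
E
```

```text
time: 5.42
tool_pos: [0.4234, 0.2111, 0.1895]
eef_rot: [-0.0, -0.033, 0.999, 0.0]
ft_force: [0.4, -0.3, -2.1]
gripper_width: 0.0614
gripper_force: 44.8
5.4167 [0.4234 0.2111 0.1895] [ 0.41 -0.31 -2.11] 0.0614 44.8 toolx [-9.978e-01 -6.690e-02  2.000e-04] toolz [-2.e-04  1.e-04 -1.e+00]
[array([-135.1, -221.6,    4. ]), array([ 0.0001, -0.0002,  0.0006]), array([-135.2, -221.5,    4. ])]
```

```bash
python3 -m handwheel '[[-10,-20,0,0,0,0],[-15,-30,0,0,0,0],[-15,-30,0,0,0,0],[-15,-30,0,0,0,0],[-15,-30,0,0,0,0],[-15,-30,0,0,0,0],[-20,-26,2,0,0,0],[-15,-15,1,0,0,0],[-12,-8,1,0,0,0],[-3,-2,0,0,0,0],[0,0,0,0,0,0],[0,0,0,0,0,0],[0,0,0,0,0,0]]'
python3 - <<'E'
from h import *
st(); print(goto([.5730,-.0010,.1855],np.pi+.0664)); c=cam('scene'); a=cv2.resize(c[0][210:384,250:440],None,fx=4,fy=3.4,interpolation=cv2.INTER_CUBIC); cv2.imwrite('pics/s2.png',a[:,:,::-1])
E
```

```text
time: 6.5
tool_pos: [0.5718, 0.0015, 0.1846]
eef_rot: [-0.001, -0.035, 0.999, 0.0]
ft_force: [0.8, 0.4, -2.8]
gripper_width: 0.0613
gripper_force: 44.7
6.5 [0.5718 0.0015 0.1846] [ 0.77  0.41 -2.83] 0.0613 44.7 toolx [-0.9976 -0.0692  0.003 ] toolz [-3.e-03  6.e-04 -1.e+00]
[array([-1.1, -2.5, -0.9]), array([ 0.0008, -0.003 ,  0.0028]), array([-1.1, -2.5, -0.9])]
```

View pics/s2.png

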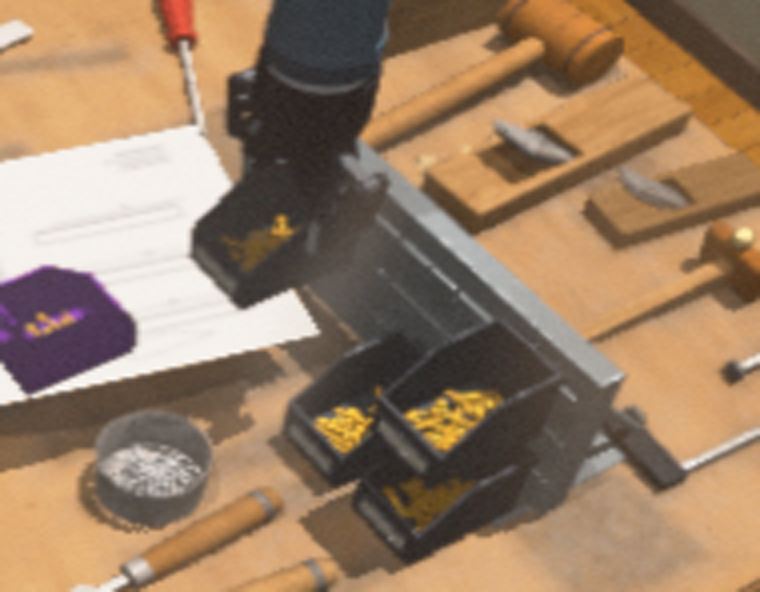

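The bin is held level at (270,240) in this crop, in front of the bare upper panel and clear of the fixed bins. Now I'll feel for the panel.

```bash
python3 -m handwheel '[[-4,0,0.5,0,-0.003,0.003],[-4,0,1,0,0,0],[-3,0,0,0,0,0],[-2,0,0,0,0,0],[0,0,0,0,0,0],[0,0,0,0,0,0]]'
python3 -m handwheel '[[-1,0,0,0,0,0],[-1,0,0,0,0,0],[0,0,0,0,0,0]]'
```

```text
time: 7.05
tool_pos: [0.5865, 0.0007, 0.1843]
eef_rot: [0.001, -0.032, 0.999, -0.0]
ft_force: [-0.4, 0.2, -2.7]
gripper_width: 0.0614
gripper_force: 44.7
time: 7.3
tool_pos: [0.5885, 0.0009, 0.1844]
eef_rot: [0.002, -0.032, 0.999, 0.0]
ft_force: [0.5, -1.0, -3.2]
gripper_width: 0.0616
gripper_force: 44.7
```

```bash
for i in 1 2 ; do python3 -m handwheel '[[-1,0,0,0,0,0],[0,0,0,0,0,0]]' | egrep 'pos|force'; done
```

```text
tool_pos: [0.5895, 0.0009, 0.1843]
ft_force: [1.0, 0.4, -1.7]
gripper_force: 44.7
tool_pos: [0.5905, 0.001, 0.1843]
ft_force: [-0.7, -0.4, -1.8]
gripper_force: 44.7
```

```bash
for i in 1 2 ; do python3 -m handwheel '[[-1,0,0,0,0,0],[0,0,0,0,0,0]]' | egrep 'pos|force'; done
```

```text
tool_pos: [0.5911, 0.001, 0.1842]
ft_force: [-1.2, 0.2, -1.4]
gripper_force: 44.7
tool_pos: [0.5912, 0.001, 0.1841]
ft_force: [-3.0, 0.3, -0.6]
gripper_force: 44.8
```

```bash
python3 -m handwheel '[[-1,0,0,0,0,0],[0,0,0,0,0,0]]' | egrep 'pos|force|rot'
```

```text
tool_pos: [0.5912, 0.0011, 0.1839]
eef_rot: [-0.001, -0.032, 0.999, 0.0]
ft_force: [-5.5, 0.0, 1.8]
gripper_force: 44.9
```

```bash
python3 -m handwheel '[[2.9,0,0,0,0,0],[0,0,0,0,0,0],[0,0,0,0,0,0],[0,0,2,0,0,0],[0,0,3,0,0,0],[0,0,2,0,0,0],[0,0,0,0,0,0],[0,0,0,0,0,0]]'| egrep 'pos|force|rot'
python3 -m handwheel '[[0,0,2,0,0,0],[0,0,2,0,0,0],[0,0,0,0,0,0]]'| egrep 'pos|force|rot'
```

```text
tool_pos: [0.5905, 0.0011, 0.1769]
eef_rot: [0.001, -0.032, 0.999, -0.0]
ft_force: [0.6, 0.7, -2.1]
gripper_force: 44.7
tool_pos: [0.5902, 0.001, 0.1728]
eef_rot: [0.001, -0.032, 0.999, -0.0]
ft_force: [-0.9, 0.4, -2.1]
gripper_force: 44.7
```

```bash
for i in 1 2 3; do python3 -m handwheel '[[0,0,1.5,0,0,0],[0,0,1.5,0,0,0],[0,0,0,0,0,0]]'| egrep 'pos|ft_force'; done
```

```text
tool_pos: [0.5902, 0.001, 0.1699]
ft_force: [0.0, 0.7, -2.6]
tool_pos: [0.5902, 0.001, 0.1669]
ft_force: [-0.2, -0.4, -2.1]
tool_pos: [0.5902, 0.0011, 0.1639]
ft_force: [-0.3, 0.1, -2.3]
```

```bash
for i in 1 2 3 4; do python3 -m handwheel '[[0,0,1,0,0,0],[0,0,0,0,0,0]]'| egrep 'pos|ft_force'; done
```

```text
tool_pos: [0.5904, 0.001, 0.1631]
ft_force: [0.4, 0.0, -2.4]
tool_pos: [0.5904, 0.001, 0.1622]
ft_force: [-0.2, 0.6, -2.9]
tool_pos: [0.5906, 0.001, 0.1617]
ft_force: [-1.3, 0.9, -0.9]
tool_pos: [0.5907, 0.001, 0.1615]
ft_force: [-2.9, 0.2, 4.3]
```

```bash
python3 -m handwheel '[[0.2,0,-0.7,0,0,0],[0,0,0,0,0,0],[0,0,0,0,0,0],[0,2,0,0,0,0],[0,3,0,0,0,0],[0,3,0,0,0,0],[0,2,0,0,0,0],[0,0,0,0,0,0]]'| egrep 'pos|ft_force'
python3 -m handwheel '[[0,2,0,0,0,0],[0,3,0,0,0,0],[0,4,0,0,0,0],[0,4,0,0,0,0],[0,3,0,0,0,0],[0,2,0,0,0,0],[0,0,0,0,0,0]]'| egrep 'pos|ft_force|rot'
```

```text
tool_pos: [0.5903, 0.0107, 0.1614]
ft_force: [0.3, -2.6, 3.2]
tool_pos: [0.5889, 0.0299, 0.1614]
eef_rot: [0.002, -0.033, 0.999, 0.0]
ft_force: [0.5, -2.6, 4.3]
```

```bash
python3 -m handwheel '[[0,1,-0.6,0,0,0],[0,2,0,0,0,0],[0,2,0,0,0,0],[0,0,0,0,0,0]]'| egrep 'pos|ft_force|rot'
for i in 1 2; do python3 -m handwheel '[[0,1,0,0,0,0],[0,0,0,0,0,0]]'| egrep 'pos|ft_force'; done
```

```text
tool_pos: [0.5881, 0.0344, 0.1615]
eef_rot: [0.001, -0.032, 0.999, 0.0]
ft_force: [1.4, -3.3, 3.6]
tool_pos: [0.588, 0.0351, 0.1615]
ft_force: [0.1, -3.3, 2.8]
tool_pos: [0.5879, 0.036, 0.1615]
ft_force: [0.2, -3.1, 2.6]
```

```bash
for i in 1 2 3; do python3 -m handwheel '[[0,1,0,0,0,0],[0,0,0,0,0,0]]'| egrep 'pos|ft_force'; done
```

```text
tool_pos: [0.5879, 0.0372, 0.1615]
ft_force: [0.6, -4.4, 3.5]
tool_pos: [0.5877, 0.0383, 0.1615]
ft_force: [0.0, -3.5, 2.4]
tool_pos: [0.5877, 0.0391, 0.1615]
ft_force: [1.7, -2.6, 2.2]
```

```bash
for i in 1 2; do python3 -m handwheel '[[0,1,0,0,0,0],[0,0,0,0,0,0]]'| egrep 'pos|ft_force'; done
```

```text
tool_pos: [0.5877, 0.0392, 0.1616]
ft_force: [1.0, -4.5, 2.6]
tool_pos: [0.5877, 0.0393, 0.1616]
ft_force: [0.5, -6.3, 2.4]
```

```bash
python3 -m handwheel '[[0,0.7,0,0,0,0],[0,0,0,0,0,0]]'| egrep 'pos|ft_force'
```

```text
tool_pos: [0.5877, 0.0393, 0.1616]
ft_force: [1.5, -8.0, 2.5]
```

```bash
python3 -m handwheel '[[0,0.4,0,0,0,0],[0,0,0,0,0,0],[0,0,0,0,0,0],[0,0,0,0,0,0],[0,0,0,0,0,0],[0,0,0,0,0,0],[0,0,0,0,0,0]]'| egrep 'time|pos|ft_force'
```

```text
time: 13.97
tool_pos: [0.5877, 0.0393, 0.1616]
ft_force: [1.3, -7.5, 1.6]
```

```bash
python3 -m handwheel '[[0,-1.2,0,0,0,0],[0,-1.3,-0.2,0,0,0],[0,0,0,0,0,0]]'| egrep 'time|pos|ft_force'
python3 -m handwheel '[[0,0,0,0,0,0],[0,0,0,0,0,0],[0,0,0,0,0,0],[0,0,0,0,0,0],[0,0,0,0,0,0],[0,0,0,0,0,0]]' -1 | egrep 'time|pos|force|width'
```

```text
time: 14.22
tool_pos: [0.5877, 0.0392, 0.1616]
ft_force: [0.6, -5.1, 2.4]
time: 14.72
tool_pos: [0.5875, 0.0403, 0.1616]
ft_force: [0.3, -0.5, 0.2]
gripper_width: 0.0857
gripper_force: 0.0
```

```bash
python3 -m handwheel '[[0,0,-5,0,0,0],[0,0,-10,0,0,0],[0,0,-20,0,0,0],[0,0,-25,0,0,0],[0,0,-30,0,0,0],[0,0,-30,0,0,0],[-5,4,-30,0,0,0],[-10,10,-30,0,0,0],[-10,10,-25,0,0,0],[-5,6,-10,0,0,0],[0,0,0,0,0,0],[0,0,0,0,0,0],[0,0,0,0,0,0]]' | egrep 'time|pos|force|width'
python3 - <<'E'
from h import *
st(); c=cam('wrist'); P=depthpts(c); np.savez('w3.npz',*c)
s=P[:250].reshape(-1,3); psi=.0664; p0=np.array([.6418,-.0415]); A=np.array([[np.cos(psi),-np.sin(psi)],[np.sin(psi),np.cos(psi)]])
L=np.c_[(s[:,:2]-p0)@A,s[:,2]]*1000
k=L[(L[:,2]>212)&(L[:,2]<225)&(L[:,1]>80)&(L[:,1]<150)]; print('knob',len(k),k.mean(0).round(1),np.percentile(k,[2,98],axis=0).round(1))
r=L[(L[:,2]>178)&(L[:,2]<196)&(L[:,0]<-14)&(L[:,1]>30)]
for x in range(-80,-10,8):
    q=r[abs(r[:,0]-x)<3]
    if len(q)>4: print(x,len(q),np.percentile(q[:,1],[1,99]).round(1),np.percentile(q[:,2],[50,98]).round(1))
a=cv2.resize(c[0][70:230,170:370],None,fx=3.5,fy=3.5,interpolation=cv2.INTER_CUBIC); cv2.imwrite('pics/w3.png',a[:,:,::-1])
E
```

```text
time: 15.8
tool_pos: [0.6142, 0.0704, 0.3758]
ft_force: [0.7, 0.1, -0.3]
gripper_width: 0.0855
gripper_force: 0.0
15.8 [0.6142 0.0704 0.3758] [ 0.67  0.08 -0.29] 0.0855 0.0 toolx [-9.98e-01 -6.32e-02 -7.00e-04] toolz [ 7.e-04 -7.e-04 -1.e+00]
knob 72 [  8.9 129.8 217.5] [[  4.9 125.7 213.3]
 [ 13.6 134.4 219.3]]
-72 13 [ 53.3 114.1] [179.7 181.2]
-64 38 [ 52.7 114.1] [184.7 186.2]
-56 41 [ 52.3 114.1] [185.4 187.1]
-48 36 [ 53.1 114.1] [186.1 187.9]
-40 35 [ 52.5 114. ] [186.6 188. ]
-32 35 [ 52.4 114. ] [186.8 188.4]
-24 163 [ 53.2 144.7] [190.6 192.4]
-16 308 [ 53.  143.4] [187.1 192.6]
```

View pics/w3.png

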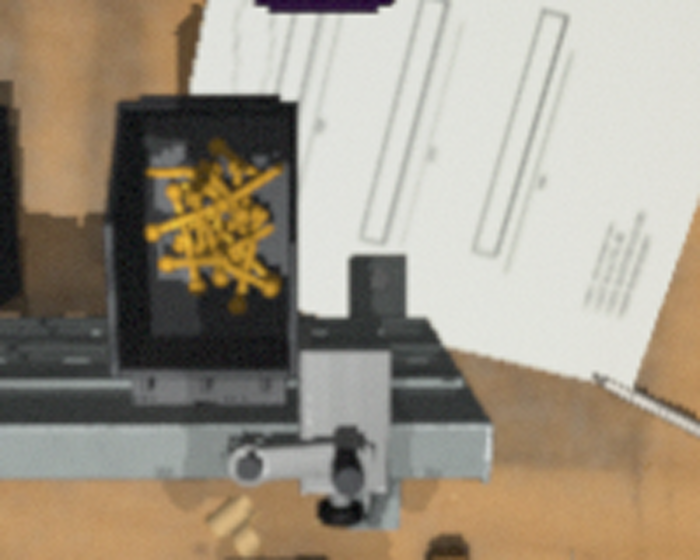

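The bin hangs seated at crop (205,240), its left side touching the stop at crop x≈300. The knob is at (348,475), which is rack (9,130).

```bash
python3 - <<'E'
from h import *
print(goto([.6421,.0888,.211],np.pi+.0664))
E
```

```text
[array([-29.2,  16.9, 164.3]), array([-0.0008, -0.0002, -0.0036]), array([-29.3,  16.7, 164.4])]
```

```bash
python3 -m handwheel '[[-9,5.7,20,0,0,-0.0035],[-10,5.5,25,0,0,0],[-10,5.5,25,0,0,0],[0,0,20,0,0,0],[0,0,10,0,0,0],[0,0,0,0,0,0],[0,0,0,0,0,0]]' 0 20 | egrep 'time|pos|force|width'
python3 - <<'E'
from h import *
st(); print(goto([.6421,.0888,.211],np.pi+.0664))
E
```

```text
time: 16.43
tool_pos: [0.6425, 0.0889, 0.2763]
ft_force: [-0.1, -0.3, 1.1]
gripper_width: 0.0428
gripper_force: 0.0
16.4333 [0.6425 0.0889 0.2763] [-0.15 -0.32  1.08] 0.0428 0.0 toolx [-9.978e-01 -6.640e-02 -8.000e-04] toolz [ 9.e-04 -7.e-04 -1.e+00]
[array([ 0.5,  0. , 65.3]), array([-0.0008,  0.0008,  0.    ]), array([ 0.4, -0. , 65.3])]
```

```bash
python3 -m handwheel '[[0.4,0,15,0,0,0],[0,0,20,0,0,0],[0,0,15,0,0,0],[0,0,9,0,0,0],[0,0,5,0,0,0],[0,0,0,0,0,0],[0,0,0,0,0,0]]' 0 20 | egrep 'time|pos|force|width'
python3 -m handwheel '[[0,0,0,0,0,0],[0,0,0,0,0,0],[0,0,0,0,0,0],[0,0,0,0,0,0],[0,0,0,0,0,0]]' 1 20 | egrep 'time|pos|force|width'
```

```text
time: 17.02
tool_pos: [0.6439, 0.0898, 0.2143]
ft_force: [1.1, 0.1, 1.0]
gripper_width: 0.0426
gripper_force: 0.0
time: 17.43
tool_pos: [0.6439, 0.0889, 0.2142]
ft_force: [0.0, -1.6, 3.3]
gripper_width: 0.0089
gripper_force: 20.6
```

```bash
python3 -m handwheel '[[3.3,-0.5,0,0,0,0],[3.3,-0.8,0,0,0,0],[2.9,-1.1,0,0,0,0],[2.9,-1.4,0,0,0,0],[2.7,-1.7,0,0,0,0],[2.6,-1.9,0,0,0,0],[0,0,0,0,0,0]]' | egrep 'time|pos|force|width'
python3 -m handwheel '[[2.4,-2.2,0,0,0,0],[2.1,-2.4,0,0,0,0],[1.8,-2.6,0,0,0,0],[1.6,-2.8,0,0,0,0],[1.3,-2.9,0,0,0,0],[1,-3,0,0,0,0],[0,0,0,0,0,0]]' | egrep 'time|pos|force|width'
```

```text
time: 18.02
tool_pos: [0.6267, 0.0823, 0.2141]
ft_force: [4.8, 1.1, 4.0]
gripper_width: 0.009
gripper_force: 22.1
time: 18.6
tool_pos: [0.6148, 0.069, 0.2138]
ft_force: [-2.4, 3.8, 8.9]
gripper_width: 0.0086
gripper_force: 22.2
```

```bash
python3 -m handwheel '[[0.7,-3.1,-0.5,0,0,0],[0.4,-3.2,-0.5,0,0,0],[0,-3.2,0,0,0,0],[0,-3,0,0,0,0],[-0.2,-2.5,0,0,0,0],[0,0,0,0,0,0],[0,0,0,0,0,0]]' | egrep 'time|pos|force|width'
python3 - <<'E'
from h import *
p=np.array(ctrl.get_obs()['tool_pos'])[:2]; psi=.0664; p0=np.array([.6418,-.0415]); A=np.array([[np.cos(psi),-np.sin(psi)],[np.sin(psi),np.cos(psi)]])
l=(p-p0)@A*1000; print(l, np.arctan2(12-l[0],l[1]-98))
E
```

```text
time: 19.18
tool_pos: [0.6126, 0.0545, 0.2137]
ft_force: [-6.2, 5.3, 9.2]
gripper_width: 0.0084
gripper_force: 21.6
[-22.72057084  97.6986935 ] 1.579474148793585
```

```bash
python3 -m handwheel '[[-1,0.8,-0.5,0,0,0],[0,0,0,0,0,0],[0,0,0,0,0,0],[0,0,0,0,0,0]]' 0 20 | egrep 'time|pos|force|width'
python3 -m handwheel '[[0,0,-5,0,0,0],[0,0,-10,0,0,0],[0,0,-25,0,0,0],[0,0,-30,0,0,0],[0,0,-30,0,0,0],[-5,3,-30,0,0,0],[-5,5,-20,0,0,0],[0,0,-8,0,0,0],[0,0,0,0,0,0],[0,0,0,0,0,0],[0,0,0,0,0,0]]' | egrep 'time|pos|force|width'
python3 - <<'E'
from h import *
st(); c=cam('wrist'); P=depthpts(c)
s=P[:250].reshape(-1,3); psi=.0664; p0=np.array([.6418,-.0415]); A=np.array([[np.cos(psi),-np.sin(psi)],[np.sin(psi),np.cos(psi)]])
L=np.c_[(s[:,:2]-p0)@A,s[:,2]]*1000
k=L[(L[:,2]>212)&(L[:,2]<225)&(L[:,1]>60)&(L[:,1]<150)]; l=k.mean(0); print('knob',len(k),l.round(1),np.arctan2(12-l[0],l[1]-98))
r=L[(L[:,2]>178)&(L[:,2]<196)&(L[:,0]<-14)&(L[:,1]>30)]
for x in range(-80,-10,8):
    q=r[abs(r[:,0]-x)<3]
    if len(q)>4: print(x,len(q),np.percentile(q[:,1],[1,99]).round(1),np.percentile(q[:,2],[50,98]).round(1))
a=cv2.resize(c[0][70:230,170:370],None,fx=3.5,fy=3.5,interpolation=cv2.INTER_CUBIC); cv2.imwrite('pics/w4.png',a[:,:,::-1])
E
```

```text
time: 19.52
tool_pos: [0.6165, 0.0495, 0.213]
ft_force: [-0.9, -0.3, 0.0]
gripper_width: 0.0428
gripper_force: 0.0
time: 20.43
tool_pos: [0.6257, 0.0587, 0.3703]
ft_force: [0.2, -0.1, -1.4]
gripper_width: 0.0427
gripper_force: 0.0
20.4333 [0.6257 0.0587 0.3703] [ 0.19 -0.05 -1.43] 0.0427 0.0 toolx [-9.977e-01 -6.700e-02  8.000e-04] toolz [-8.e-04 -7.e-04 -1.e+00]
knob 77 [-19.9  98.  217.9] 1.5711794114100364
-72 11 [ 53.3 113.6] [178.8 180.3]
-64 41 [ 52.6 113.5] [184.4 186.6]
-56 40 [ 52.4 113.6] [185.5 187.5]
-48 31 [ 53.2 113.6] [186.1 187.6]
-40 41 [ 52.9 113.7] [186.7 188.1]
-32 40 [ 52.6 113.8] [187. 189.]
-24 174 [ 52.4 143.5] [191.  195.7]
-16 304 [ 54.4 143.8] [188.  192.8]
```

View pics/w4.png

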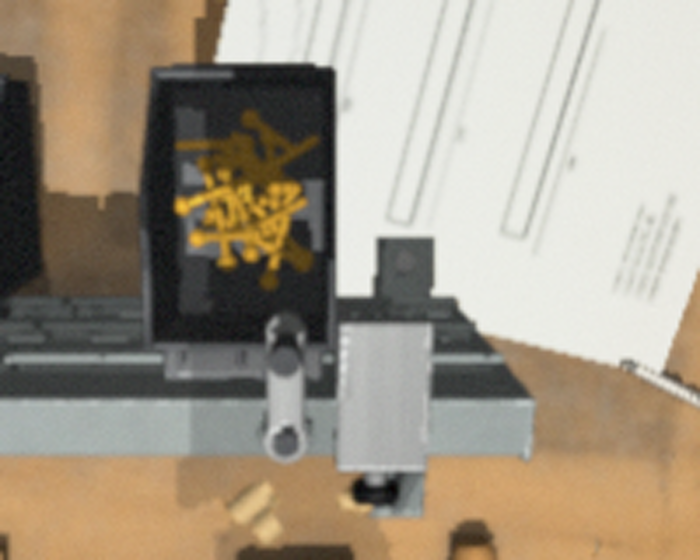

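The catch bar now points forward over the bin's rear edge, with its knob at crop (287,350) measuring 1.57 rad. The bin is still seated against the stop at crop x≈337, so I'm handing in.

```bash
python3 -c "
from plant import ticket; print(ticket.job_done())"
```

```text
the job is handed in; nothing more can be done
None
```

I've handed the job in: the bin hangs on the top louvre against the end stop, the turn-catch is closed at about 1.57 rad, the tin wasn't touched and the robot is clear; no verdict came back.

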